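Tighten the taper plug of a cold plate with a T-handle key

TASK

The taper plug in the middle port of the amplifier's cold plate is only started. Take the T-handle socket key from its holder, fit it fully onto the plug's hexagon, and screw the plug in clockwise until it goes snug (the turning torque climbs to about 0.3 N m) without forcing it any tighter; then stand the key back in its wide hole in the holder. Turn the plug only with the key, and leave the other things on the bench where they are.

Things in the scene. Friction and masses are not known exactly. Their poses are not given: they have to be found in the camera images.
- cold_plate: Aluminium cold plate fixed to the bench, 120 x 150 x 10 mm (x, y, z). Along its -x edge a header block, 40 x 124 mm, centred 34 mm to -x of the origin, top face 44 mm high; behind it an amplifier module. On the header, 41 mm to +y and -y of the plug, stand two brass hose barbs, 75 mm high, foot 20 mm wide. Origin: centre of the underside; z up.
- plug: Black nylon taper plug upright in the header's middle port: hexagon head 19 mm across flats, 12 mm high, top edge chamfered. Origin: on its axis at the port face (44 mm high); the head spans 4 to 16 mm above it. x is square to one pair of flats, z up. Right-hand thread (clockwise from above tightens), self-locking: stays where left. The head does not sink visibly.
- plug_top (a point): Centre of the head's top face, 16 mm above the plug's origin. Torque to turn the plug, read at standstill: 0.03 N m until the taper bites, after an unknown 0.2 to 1 rad (the hexagon's direction does not tell); then it climbs from 0.08 to 0.2 within 0.2 rad and on by about 0.3 N m per rad. Snug is 0.24 to 0.36 (aim at 0.3); above 0.37 the nylon thread is overstrained.
- port_seat: The seat inside the header's middle port, hidden under the plug's head, which the plug's white-taped taper bears on when it wedges; nothing else can touch it. It yields by less than 1 mm, so its pose does not show how tight the plug is. Origin: same point as the plug's origin.
- key: Loose T-handle socket key, 88 mm tall, 0.16 to 0.21 kg, upright in the holder. Origin: on its axis at the socket's mouth (bottom end); z up. Steel socket 29 mm in diameter, 27 mm tall, hexagon hole 20 mm across flats (x square to one pair of flats when unloaded), 10 mm deep: fully on the plug, the key's origin is 6 mm above the plug's origin. Slim steel shaft, 8 mm thick.
- key_grip (a point): Centre of the key's black T-handle, 74 mm above the socket's mouth. The handle is 78 mm long along the key's x, 16 mm thick along y, 28 mm high; grip it firmly (60 N) across its thickness, or it slips in the fingers. The slim shaft twists like a spring, 1.5 N m per rad (0.2 rad at snug): turn back until it is unloaded before lifting. The socket has about 0.1 rad of play on the hexagon either way.
- key_holder: Grey plastic tool holder fixed to the bench, 56 x 96 x 30 mm (x, y, z), with two round blind holes in its top, 22 mm deep: the wide one (34 mm) at y = -18 mm holds the key; the narrow one (20 mm) at y = +26 mm is empty. Origin: centre of the underside. A key standing in the wide hole has its origin 8 mm above the holder's origin.
- holder_hole (a point): Centre of the mouth of the holder's wide hole, 30 mm above the bench.
- calculator: Pocket calculator, 138 x 74 x 15 mm, lying loose; bystander. Origin: centre of the underside.
- side_cutters: Side cutters with red handles, 54 x 134 x 16 mm, lying loose; bystander. Origin: centre of the underside.
- blue_box: Small blue moulded box, 56 x 80 x 47 mm, standing loose; bystander. Origin: centre of the underside.
- tape_roll: Roll of yellow tape, 64 mm across, 19 mm high, lying flat and loose; bystander. Origin: centre of the underside.

How it is judged:
On the way, in this order (a step that is already met when the one before it is completed fails the run):
1. the key is fitted fully onto the plug's hexagon (socket at least 8 mm down over the head, on its axis within 2 mm) (z of key in the frame of plug below 0.008 m and horizontal distance between key and plug below 0.002 m), for 0.2 s.
2. the plug has been turned in until it is snug (its taper bears on the port's seat with more than 1.5 N) (contact force between port_seat and anything else above 1.5 N), for 0.2 s.
At the end, for the whole second after the job is handed in: The plug is snug: its taper bears on the port's seat with 1.5 to 10 N (reached by a turning torque of about 0.24 to 0.36 N m). The key stands upright (within 0.15 rad) at the bottom of the holder's wide hole (origin within 6 mm of the hole's axis and less than 12 mm above the bench), at rest (contact force between port_seat and anything else between 1.5 and 10 N and horizontal distance between key and holder_hole below 0.006 m and height (world z) of key below 0.012 m and angle between key's own z axis and vertical below 0.15 rad and linear speed of key below 0.02 m/s); the robot touches nothing.
It fails at once if the plug is overtightened (its taper bears on the port's seat with more than 10 N, by a turning torque above about 0.37 N m) (contact force between port_seat and anything else above 10 N).
It fails at once if the fingers touch the plug itself (contact force between the fingers and plug above 1 N).
It fails at once if a bystander is moved by more than 20 mm (distance of any of calculator, side_cutters, blue_box, tape_roll from where it was at the start of the episode above 0.02 m).
It also fails if it takes over 64 s, if anything falls off the work surface, if the arm or the gripper's body presses on something with over 40 N, if the wrist force passes 120 N, or if a joint passes its speed limit or range.

ROBOT

A 6-joint arm with a two-finger parallel gripper is mounted at the origin on a cart in front of the work surface, level with it; the furniture and walls round the work are solid. World frame = base frame: x ahead of the robot, y to its left, z up, the work surface at z = 0. Lengths are in m, angles in rad, forces in N, time in s.
With the tool pointing down it reaches from about 0.3 to 0.875 m from the base axis. Payload 6.4 kg.
Tool frame: the origin (TCP) lies between the finger pads; the fingertips stand 25 mm ahead of it and the grasp point (between the pads) lies 6 mm ahead of it; z points along the fingers, y is the line along which they close (so a half turn about z gives the same grasp; the last joint's range is limited). The gripper opens to 85 mm and grips with 20 to 120 N. Pads are 22 mm wide; open, the fingers measure 114 mm over their backs; the gripper's body (76 mm by 85 mm) begins 54 mm behind the grasp point. The pads swing forward as they close: fully open they stand 13 mm farther back than shut.
Start: joints at [-1.541, 0.181, 1.607, -0, 1.354, -0.206], TCP at [0.134, -0.559, 0.256] pointing down, gripper open.
Joint ranges: [-2.99, 2.99], [-0.89, 2.07], [0.3, 2.58], [-1.14, 4.28], [0, 2.63], [-3.12, 3.12]. Speed limits (rad/s): [2.57, 2.57, 3.01, 3.14, 3.14, 3.14].

INTERFACE

Orientations are given as a unit quaternion [w, x, y, z].
In Python, from bench import ctrl gives the robot as it stands.
- The arm moves only by the tool servo_tool, never from a script. Its argument "series" is text: rows parted by semicolons, each of 7 numbers parted by spaces: the gripper command: -1 is fully open, 1 is shut, values between are in proportion, then the shift along the tool's x, y, z in m, then the turn, a rotation vector about the tool's x, y, z in degrees. A call has 1 to 12 rows; each row is the pose to reach, as a shift and turn from the pose commanded when the call began, along the tool's axes at that moment; what a row does not reach only later rows make up. A row lasts 1/12 s, in which the tool goes at most 41.7 mm and 7.16 degrees, less where a joint would pass 70% of its speed; a pose out of reach is approached as far as the arm can. A call with a gripper value outside its range is refused whole. The fingers move at their own pace and stop on an object; the grip force is fixed at half the most. Time passes only in rows, so rows that repeat a pose let the fingers close. It gives the time, the measured TCP pose, the force, the opening and the grip force at its end, in the units of the state.
- ctrl.get_obs(): the state, without advancing time (a new reading comes with each control period).
- ctrl.camera(name): name is "scene" or "side" or "wrist"; returns a dict with "img" (400x640x3 uint8, red, green, blue), "z_map" (400x640 float32, m along the optical axis (not along the pixel's ray), 0 where there is no reading), "fovy" (degrees; the focal length in pixels is half the picture's height over the tangent of half this angle, whatever the lens; pixels are square), "cx", "cy" (the principal point, pixels), "k1" (the pictures are not rectified: a ray, as slopes to the right and down, at radius r is drawn at 1 + k1 r^2 times it, then the intrinsics apply), "extrinsics" (4x4, takes a point from camera to world coordinates); the wrist camera has in their place "T_tool_cam" (4x4, takes a point from camera to tool coordinates, whose origin is the TCP and whose axes are the flange's). Camera axes: x right, y down, z forward; pixel columns grow to the right and rows downward; lengths in m; the calibration is good to about 2 mm. A picture is of the moment at which its call begins: read the wrist's pose just before it.
- ctrl.hand_in(): hands the job in; it is judged then, once.
The state is a dict: "time_s": time; "q": joint angles; "dq": joint speeds; "joint_efforts": joint torques, N m; "eef_pos": TCP position; "eef_rot": TCP orientation; "wrist_force": force on the tool from outside, world axes, zero at the start; "torque": the same for the moment, N m; "opening": opening from 0.0 (shut) to 1.0 (fully open); "grasp_force": force on a finger pad.
Only numpy, scipy, OpenCV 4.12 (cv2) and the standard library are available. Lean on these libraries where they do the work, as an engineer would, in place of code of your own. Each camera call takes 0.05 s, during which the arm holds its last target. There are 200 camera calls.

## Working session

There is one attempt and no reset: what is moved stays moved. The work goes in short steps, Python scripts to look and compute and a tool call to move; the robot and the scene stay as the last step left them, time stands still between calls to the robot, and variables do not carry over. Pictures are saved under pics/ and viewed, at most 10 in all, crops included, and the job is handed in when it is done.

Besides the shell and the picture viewer there is one more tool, called in YAML: its name, and indented under it one key for each argument. servo_tool: Moves the arm, as the interface text tells. Its arguments: {"type":"object","properties":{"series":{"type":"string"}},"required":["series"]}

```bash
ls; mkdir -p pics; cat > h.py <<'E'
import numpy as np, cv2
from scipy.spatial.transform import Rotation as R
from bench import ctrl
def pose(o):
    w,x,y,z=o["eef_rot"]; T=np.eye(4); T[:3,:3]=R.from_quat([x,y,z,w]).as_matrix(); T[:3,3]=o["eef_pos"]; return T
def cam(name):
    o=ctrl.get_obs(); c=ctrl.camera(name)
    c["E"]=pose(o)@np.array(c["T_tool_cam"]) if name=="wrist" else np.array(c["extrinsics"])
    c["f"]=c["img"].shape[0]/2/np.tan(np.radians(c["fovy"])/2); return c
def rays(c,uv):
    uv=np.asarray(uv,float).reshape(-1,1,2)
    K=np.array([[c["f"],0,c["cx"]],[0,c["f"],c["cy"]],[0,0,1]])
    s=cv2.undistortPoints(uv,K,np.array([c["k1"],0,0,0,0.]),None,None,None) if 0 else cv2.undistortPointsIter(uv,K,np.array([c["k1"],0,0,0]),None,None,(3,50,1e-10))
    s=s.reshape(-1,2); return np.c_[s,np.ones(len(s))]
def onplane(c,uv,z):
    d=rays(c,uv)@c["E"][:3,:3].T; p=c["E"][:3,3]; return p+d*((z-p[2])/d[:,2])[:,None]
def cloud(c):
    h,w=c["z_map"].shape; v,u=np.mgrid[:h,:w]; r=rays(c,np.c_[u.ravel(),v.ravel()])
    P=r*c["z_map"].reshape(-1,1); return (P@c["E"][:3,:3].T+c["E"][:3,3]).reshape(h,w,3)
def save(c,n): cv2.imwrite("pics/"+n,c["img"][:,:,::-1])
E
python3 - <<'E'
from h import *
print(ctrl.get_obs())
for n in ("scene","side","wrist"):
    c=cam(n); save(c,n+"0.png"); print(n,c["fovy"],c["k1"],c["cx"],c["cy"],c["E"].round(3).tolist())
a=[cv2.imread(f"pics/{n}0.png") for n in ("scene","side")]
E
```

```text
pics
{'time_s': 0.0, 'q': array([-1.54131471e+00,  1.81521227e-01,  1.60799742e+00,  2.04526998e-05,
        1.35384253e+00, -2.06310200e-01]), 'dq': array([ 0.00147402, -0.00177718, -0.00058655,  0.00057777, -0.00108181,
        0.00047489]), 'joint_efforts': array([-6.00978310e-04, -4.44868863e+01, -3.51343060e+01, -3.45345679e-04,
        8.91760807e-03, -4.64274166e-07]), 'eef_pos': array([ 0.13432911, -0.55856007,  0.2554004 ]), 'eef_rot': array([-8.79924870e-04,  9.93058195e-01,  1.17620741e-01,  8.80251122e-05]), 'wrist_force': array([-0.34340814,  0.13847291, -0.47024178]), 'torque': array([0.01124794, 0.02945065, 0.00491067]), 'grasp_force': 0.0, 'opening': 0.9997725608958445}
scene 56.65580853611512 -0.018818646046522138 317.61943840816207 198.57018614045134 [[-0.515, -0.428, 0.743, -0.301], [-0.857, 0.249, -0.451, 0.504], [0.009, -0.869, -0.495, 0.661], [0.0, 0.0, 0.0, 1.0]]
side 48.456893230112634 -0.0538697103556728 329.52881793341965 203.54573894121233 [[-0.968, -0.206, 0.143, 0.398], [-0.25, 0.831, -0.497, 0.537], [-0.016, -0.517, -0.856, 1.063], [0.0, 0.0, 0.0, 1.0]]
wrist 61.19701255229886 -0.05549404118572225 313.41819277597136 195.9928599962061 [[0.233, -0.932, -0.278, 0.204], [-0.972, -0.224, -0.065, -0.543], [-0.002, 0.285, -0.958, 0.372], [0.0, 0.0, 0.0, 1.0]]
```

View pics/scene0.png

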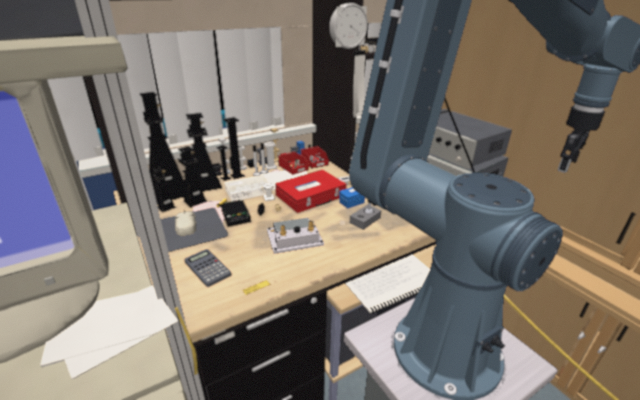

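View pics/side0.png

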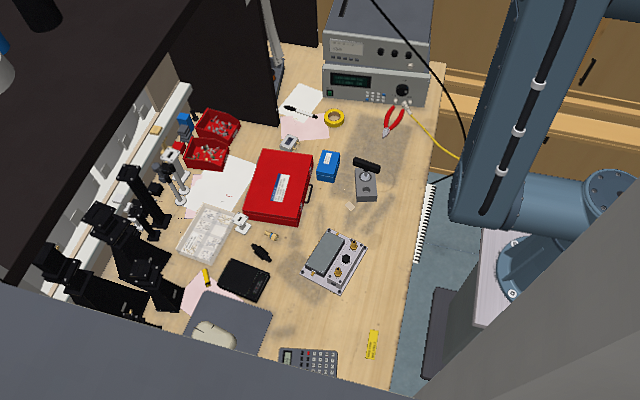

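The side view shows the holder near pixel (366,188), with the black T-handle at (367,165). The plate is near (335,262), its black plug at (347,259) between brass barbs at (355,245) and (337,272). I'll measure these.

```bash
python3 - <<'E'
from h import *
c=cam("side"); P=cloud(c); im=c["img"].astype(int)
for n,u,v in [("plug",347,259),("barb1",355,245),("barb2",337,272),("handle",367,165),("holdertop",366,190),("desk",340,320),("box",328,165),("cal",310,360),("cutter",392,125),("tape",334,117)]:
    print(n,P[v,u].round(3), im[v,u])
# handle mask: dark, height 60..130mm near the key
q=P[165,367]
m=(im.max(2)<60)&(np.hypot(P[...,0]-q[0],P[...,1]-q[1])<.07)&(P[...,2]>.05)
v,u=np.nonzero(m);X=P[m];print(m.sum(),X.min(0).round(3),X.max(0).round(3))
t=X[:,2]>np.percentile(X[:,2],95)-.006
print("handle centre",X[t].mean(0).round(4),cv2.minAreaRect((X[t][:,:2]*1000).astype(np.float32)))
m=(abs(P[...,2]-.03)<.004)&(np.hypot(P[...,0]-q[0],P[...,1]-q[1])<.12); X=P[m]; print("holder",m.sum(),cv2.minAreaRect((X[:,:2]*1000).astype(np.float32)))
p=P[259,347]
m=(im.max(2)<60)&(np.hypot(P[...,0]-p[0],P[...,1]-p[1])<.02)&(abs(P[...,2]-.06)<.006);X=P[m];print("plug",m.sum(),X.mean(0).round(4))
r=im[...,0];b=im[...,2]
m=(r-b>40)&(np.hypot(P[...,0]-p[0],P[...,1]-p[1])<.08)&(P[...,2]>.05)
n,l,s,_=cv2.connectedComponentsWithStats(m.astype(np.uint8))
for k in range(1,n):
    if s[k,4]>5: print("brass",P[l==k].mean(0).round(4),P[l==k].max(0).round(3),s[k])
m=(P[...,2]>.04)&(P[...,2]<.048)&(np.hypot(P[...,0]-p[0],P[...,1]-p[1])<.1)&(im.min(2)>110);X=P[m];print("hdr",cv2.minAreaRect((X[:,:2]*1000).astype(np.float32)))
cv2.imwrite("pics/sc.png",cv2.resize(c["img"][100:320,270:450,::-1],None,fx=3,fy=2.7*1.0,interpolation=2)) 
E
```

```text
plug [0.484 0.099 0.06 ] [29 27 30]
barb1 [0.473 0.06  0.066] [94 71 27]
barb2 [0.499 0.141 0.068] [140 109  47]
handle [ 0.492 -0.167  0.092] [22 21 24]
holdertop [ 0.485 -0.143  0.007] [78 78 79]
desk [0.468 0.234 0.001] [213 188 144]
box [ 0.604 -0.175  0.045] [ 23 106 188]
cal [0.512 0.345 0.014] [ 91  94 104]
cutter [ 0.456 -0.388  0.018] [189  11  17]
tape [ 0.642 -0.393 -0.   ] [187 162 126]
251 [ 0.457 -0.185  0.06 ] [ 0.533 -0.159  0.101]
handle centre [ 0.4951 -0.1714  0.0955] ((494.8616027832031, -172.07284545898438), (15.979419708251953, 76.19979095458984), 77.84598541259766)
holder 453 ((520.3723754882812, -158.88424682617188), (88.75804138183594, 157.34677124023438), 68.92295837402344)
plug 54 [0.4876 0.098  0.0598]
brass [0.4773 0.0604 0.064 ] [0.486 0.065 0.079] [350 240   7  10  44]
brass [0.4978 0.139  0.064 ] [0.507 0.145 0.077] [334 267   8  10  47]
hdr ((488.15838623046875, 96.17365264892578), (124.71475982666016, 39.71916961669922), 75.04443359375)
```

View pics/sc.png

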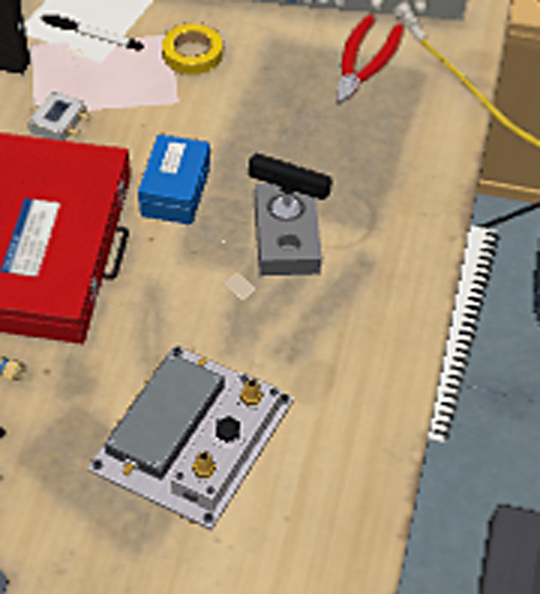

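The picture confirms the layout: the key stands in the holder's hole at the end away from the plate, and nothing tall stands close to either one. First I'll go over the plug and look from near.

```bash
cat >> h.py <<'E'
def go(x,y,z,yaw):
    """shift (tool axes, mm) and turn about tool z (deg) from the measured pose to a tool-down pose with tool x at yaw"""
    T=pose(ctrl.get_obs()); yn=np.degrees(np.arctan2(T[1,0],T[0,0]))
    G=np.eye(4); c,s=np.cos(np.radians(yaw)),np.sin(np.radians(yaw)); G[:3,:3]=[[c,s,0],[s,-c,0],[0,0,-1]]; G[:3,3]=[x,y,z]
    D=np.linalg.inv(T)@G; print("shift mm",(D[:3,3]*1000).round(1),"turn deg",np.degrees(R.from_matrix(D[:3,:3]).as_rotvec()).round(2),"yaw now",yn.round(2))
E
python3 - <<'E'
from h import *
P=cloud(cam("side"))
m=(P[...,0]>.1)&(P[...,0]<.75)&(P[...,1]<.45)&(P[...,1]>-.8)
for y0 in np.arange(-.8,.45,.1): 
    print(round(y0,1),[ (lambda k: round(float(np.percentile(P[k][:,2],98)),2) if k.sum()>10 else None)(m&(abs(P[...,1]-y0-.05)<.05)&(abs(P[...,0]-x-.05)<.05)) for x in np.arange(.1,.75,.1)])
go(.488,.098,.24,45)
E
```

```text
-0.8 [0.24, 0.24, 0.23, 0.24, None, None, 0.17]
-0.7 [-0.12, -0.12, 0.13, 0.24, 0.24, 0.25, 0.24]
-0.6 [-0.72, -0.72, 0.22, 0.26, 0.32, 0.25, 0.24]
-0.5 [-0.72, 0.09, 0.19, 0.24, 0.24, 0.24, 0.01]
-0.4 [-0.72, 0.01, 0.01, 0.02, 0.01, 0.02, 0.01]
-0.3 [-0.72, -0.17, 0.0, 0.0, 0.05, 0.05, 0.02]
-0.2 [0.0, 0.63, 0.0, 0.1, 0.1, 0.06, 0.06]
-0.1 [0.74, 0.73, 0.0, 0.0, 0.0, 0.06, 0.06]
-0.0 [0.65, 0.71, 0.0, 0.06, 0.04, 0.05, 0.06]
0.1 [0.0, -0.72, 0.0, 0.06, 0.05, 0.03, 0.03]
0.2 [-0.72, -0.72, 0.0, 0.0, 0.0, 0.03, 0.03]
0.3 [None, None, 0.0, 0.02, 0.02, 0.03, 0.04]
0.4 [None, None, None, None, None, None, None]
shift mm [ 497.4 -556.    16.4] turn deg [-4.000e-02 -2.000e-02 -3.149e+01] yaw now 13.51
```

servo_tool:
  series: "-1 0 0 -0.07 0 0 0; -1 0 0 -0.07 0 0 0; -1 0.497 -0.556 -0.06 0 0 -31.5; -1 0.497 -0.556 -0.06 0 0 -31.5; -1 0.497 -0.556 -0.06 0 0 -31.5; -1 0.497 -0.556 -0.06 0 0 -31.5; -1 0.497 -0.556 -0.06 0 0 -31.5; -1 0.497 -0.556 -0.06 0 0 -31.5; -1 0.497 -0.556 -0.06 0 0 -31.5; -1 0.497 -0.556 -0.06 0 0 -31.5; -1 0.497 -0.556 -0.06 0 0 -31.5; -1 0.497 -0.556 -0.06 0 0 -31.5"

```text
time_s: 1.25
eef_pos: [0.3321, -0.1903, 0.3209]
eef_rot: [0.0, 0.924, 0.382, 0.0]
wrist_force: [0.1, -0.7, -0.7]
opening: 0.999
grasp_force: 0.0
```

```bash
python3 - <<'E'
from h import *
go(.488,.098,.24,45)
E
```

```text
shift mm [314.1 -93.9  80.8] turn deg [ 0.06 -0.   -0.03] yaw now 44.97
```

servo_tool:
  series: "-1 0.314 -0.094 0.08 0 0 0; -1 0.314 -0.094 0.08 0 0 0; -1 0.314 -0.094 0.08 0 0 0; -1 0.314 -0.094 0.08 0 0 0; -1 0.314 -0.094 0.08 0 0 0; -1 0.314 -0.094 0.08 0 0 0; -1 0.314 -0.094 0.08 0 0 0; -1 0.314 -0.094 0.08 0 0 0; -1 0.314 -0.094 0.08 0 0 0; -1 0.314 -0.094 0.08 0 0 0; -1 0.314 -0.094 0.08 0 0 0"

```text
time_s: 2.17
eef_pos: [0.4869, 0.0964, 0.2404]
eef_rot: [-0.0, 0.924, 0.383, -0.001]
wrist_force: [0.7, -0.9, 0.1]
opening: 1.004
grasp_force: 0.0
```

```bash
python3 - <<'E'
from h import *
print(ctrl.get_obs()["eef_pos"],ctrl.get_obs()["torque"])
c=cam("wrist"); save(c,"w_plug.png")
np.save("w_plug.npy",c,allow_pickle=True)
E
```

```text
[0.48691329 0.09640355 0.24039627] [-0.00168005 -0.0100577  -0.02337144]
```

View pics/w_plug.png

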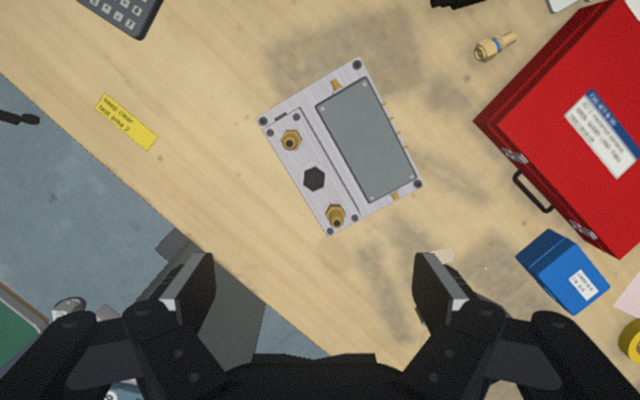

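The plug's black hexagon shows at (314,178), between the barbs at (291,140) and (335,215), with nothing hiding it. Next I'll measure its centre and angle.

```bash
cat >> h.py <<'E'
def plugfit(c,uv,z=.059,half=30,thr=70):
    u,v=map(int,uv); k=8
    im=c["img"][v-half:v+half,u-half:u+half].max(2); im=cv2.resize(im,None,fx=k,fy=k,interpolation=cv2.INTER_CUBIC)
    n,l,s,ce=cv2.connectedComponentsWithStats((im<thr).astype(np.uint8))
    j=l[half*k,half*k]; m=(l==j).astype(np.uint8)
    ct=max(cv2.findContours(m,cv2.RETR_EXTERNAL,cv2.CHAIN_APPROX_NONE)[0],key=len).reshape(-1,2)
    px=(ct+.5)/k-.5+[u-half,v-half]
    X=onplane(c,px,z)[:,:2]*1000; M=cv2.moments(X.astype(np.float32).reshape(-1,1,2)); ctr=np.array([M["m10"],M["m01"]])/M["m00"]
    d=X-ctr; r=np.hypot(*d.T); a=np.arctan2(d[:,1],d[:,0])
    # uniform resample in angle, 6-fold harmonic: corners at phase/6
    ag=np.linspace(-np.pi,np.pi,720,endpoint=False); o=np.argsort(a); rg=np.interp(ag,a[o],r[o],period=2*np.pi)
    F=(rg*np.exp(-6j*ag)).mean(); corner=np.degrees(-np.angle(F.conjugate()) *-1)/6
    corner=np.degrees(-np.angle(F))/6
    hull=cv2.convexHull(X.astype(np.float32)); w=[np.ptp(X@[np.cos(t),np.sin(t)]) for t in np.radians(-corner*-1+30+np.array([0,60,120]))]
    return ctr,corner,2*abs(F),M["m00"],w,cv2.minAreaRect(X.astype(np.float32))
E
python3 - <<'E'
from h import *
c=np.load("w_plug.npy",allow_pickle=True).item()
P=cloud(c); print(P[178,314],P[178,300], P[140,291],P[215,335])
for t in (55,70,90): print(t,plugfit(c,(314,178),thr=t))
E
```

```text
[0.53726704 0.14659833 0.35690323] [0.47448537 0.10234468 0.04406965] [0.49828978 0.1346244  0.07293959] [0.47764658 0.0599385  0.07050173]
55 (array([485.79463355,  95.49230437]), np.float64(15.014528231116886), np.float64(0.20262270900572943), 3021.8526530825766, [np.float64(55.78093888355892), np.float64(74.85638611784017), np.float64(74.84307761926692)], ((485.9610290527344, 95.67227172851562), (55.737998962402344, 55.63758087158203), 45.07328796386719))
70 (array([485.82572682,  95.31307381]), np.float64(-21.187073640651455), np.float64(0.5128987459806624), 281.0094019684475, [np.float64(18.85394153194744), np.float64(19.19613703056274), np.float64(17.36112530469802)], ((485.8497314453125, 95.27015686035156), (21.417259216308594, 17.261638641357422), 39.9212532043457))
90 (array([485.79130622,  95.27937514]), np.float64(-21.13282869123092), np.float64(0.5293629063884028), 305.0880729436176, [np.float64(19.576973256721374), np.float64(19.893531954059284), np.float64(18.05721528356861)], ((485.80731201171875, 95.23296356201172), (22.210845947265625, 17.983627319335938), 39.666500091552734))
```

The oblique view biases the centre slightly. I'll look again from straight above, lower and at the yaw for fitting (about 69°). Then I'll view the key's handle the same way, so the camera's calibration error cancels out.

```bash
cat >> h.py <<'E'
def nadir(p,yaw,D=.19):
    t=np.load("Ttc.npy"); c,s=np.cos(np.radians(yaw)),np.sin(np.radians(yaw)); Rm=np.array([[c,s,0],[s,-c,0],[0,0,-1]])
    go(*(np.array(p)+[0,0,D]-Rm@t[:3,3]),yaw)
E
python3 - <<'E'
from h import *
c=np.load("w_plug.npy",allow_pickle=True).item(); t=np.array(c["T_tool_cam"]); np.save("Ttc.npy",t); print(t.round(4).tolist())
nadir([.4858,.0953,.06],69)
E
```

```text
[[-0.0007, -0.9584, -0.2854, 0.071], [1.0, -0.0005, -0.001, 0.0002], [0.0008, -0.2854, 0.9584, -0.1166], [0.0, 0.0, 0.0, 1.0]]
shift mm [-66.   28.1 107.5] turn deg [ 1.0e-02  3.0e-02 -2.4e+01] yaw now 45.0
```

servo_tool:
  series: "-1 -0.066 0.028 0.107 0 0 -24; -1 -0.066 0.028 0.107 0 0 -24; -1 -0.066 0.028 0.107 0 0 -24; -1 -0.066 0.028 0.107 0 0 -24; -1 -0.066 0.028 0.107 0 0 -24; -1 -0.066 0.028 0.107 0 0 -24; -1 -0.066 0.028 0.107 0 0 -24; -1 -0.066 0.028 0.107 0 0 -24"

```text
time_s: 2.88
eef_pos: [0.4618, 0.0296, 0.1355]
eef_rot: [0.001, 0.824, 0.566, 0.001]
wrist_force: [0.1, -1.1, 0.2]
opening: 1.002
grasp_force: 0.0
```

```bash
python3 - <<'E'
from h import *
print(ctrl.get_obs()["eef_pos"],ctrl.get_obs()["dq"].round(3))
c=cam("wrist"); np.save("w_plug2.npy",c,allow_pickle=True)
d=(np.linalg.inv(c["E"])@[.4858,.0953,.06,1]); d=d/d[2]; u,v=c["cx"]+c["f"]*d[0],c["cy"]+c["f"]*d[1]; print(u,v)
u,v=int(u),int(v); cv2.imwrite("pics/p2.png",cv2.resize(c["img"][v-40:v+40,u-50:u+50,::-1],None,fx=6,fy=6,interpolation=2))
for z in (.057,.06):
  for t in (50,60,70,80,90): print(t,plugfit(c,(u,v),z=z,thr=t))
E
```

```text
[0.46181963 0.02958865 0.13545559] [ 0.008  0.003  0.003 -0.001 -0.001 -0.005]
311.8037802794547 97.60674271908262
50 (array([485.25880803,  95.9369717 ]), np.float64(9.036425223623352), np.float64(0.14978330693232395), 1074.9160450568888, [np.float64(44.60699242409311), np.float64(44.61587239122746), np.float64(34.04334718373934)], ((485.27239990234375, 96.06343078613281), (32.289852142333984, 34.04350280761719), 68.8863525390625))
60 (array([483.23720696,  94.58658937]), np.float64(-11.338181120947823), np.float64(0.2034414882770412), 204.35197108366992, [np.float64(18.994364587759947), np.float64(19.10533787306119), np.float64(18.28661500293748)], ((484.2942810058594, 94.75659942626953), (17.777843475341797, 19.058311462402344), 68.45924377441406))
70 (array([484.94248965,  94.51507582]), np.float64(-21.200718755534766), np.float64(0.54961449021756), 278.7213968365686, [np.float64(18.270108143411335), np.float64(17.997139402957288), np.float64(18.249875615648534)], ((484.85888671875, 94.53126525878906), (17.984169006347656, 20.557743072509766), 68.88277435302734))
80 (array([484.9
[... 1544 characters left out ...]
62062072754, 20.241622924804688), 68.8827896118164))
80 (array([484.97580812,  94.52445791]), np.float64(-21.12628187002832), np.float64(0.546253587102315), 277.40230100706685, [np.float64(18.168779579701493), np.float64(17.908040223616922), np.float64(18.19533681397229)], ((484.9591979980469, 94.55863189697266), (17.907394409179688, 20.516347885131836), 68.88277435302734))
90 (array([484.97688031,  94.51139585]), np.float64(-21.113569491392404), np.float64(0.5523377287110716), 283.19174401217606, [np.float64(18.39181116383162), np.float64(18.10918491559579), np.float64(18.361044287763463)], ((484.9775085449219, 94.51348876953125), (18.10878562927246, 20.722484588623047), 68.88282012939453))
```

View pics/p2.png

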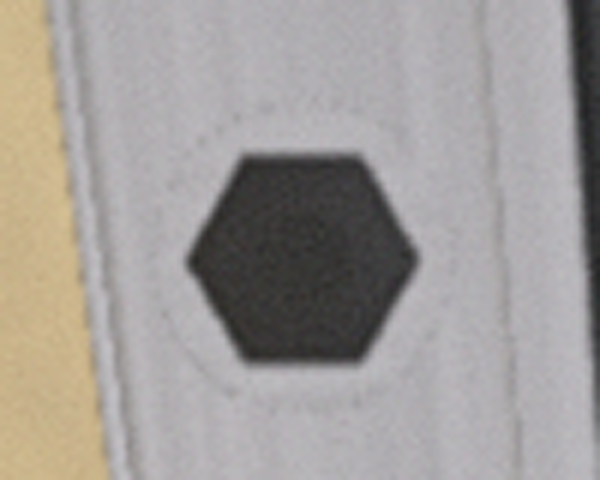

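A clean hexagon fills the crop's centre at full-image pixel (311,98), with flats facing up and down: centre (484.95, 94.5) mm, flat normal at 68.9°. Now I'll go to the key's handle.

```bash
python3 - <<'E'
from h import *
nadir([.495,-.172,.096],-12.2)
E
```

```text
shift mm [-187.1   33.5  -34.2] turn deg [ 0.12 -0.15 81.18] yaw now 68.98
```

servo_tool:
  series: "-1 -0.02 0.004 -0.034 0 0 7; -1 -0.187 0.0335 -0.034 0 0 81.2; -1 -0.187 0.0335 -0.034 0 0 81.2; -1 -0.187 0.0335 -0.034 0 0 81.2; -1 -0.187 0.0335 -0.034 0 0 81.2; -1 -0.187 0.0335 -0.034 0 0 81.2; -1 -0.187 0.0335 -0.034 0 0 81.2; -1 -0.187 0.0335 -0.034 0 0 81.2; -1 -0.187 0.0335 -0.034 0 0 81.2; -1 -0.187 0.0335 -0.034 0 0 81.2; -1 -0.187 0.0335 -0.034 0 0 81.2; -1 -0.187 0.0335 -0.034 0 0 81.2"

```text
time_s: 3.93
eef_pos: [0.4254, -0.1567, 0.1686]
eef_rot: [0.0, 0.994, -0.109, 0.001]
wrist_force: [0.9, -0.1, 1.2]
opening: 1.004
grasp_force: 0.0
```

servo_tool:
  series: "-1 0 0 0 0 0 0; -1 0 0 0 0 0 0; -1 0 0 0 0 0 0"

```text
time_s: 4.18
eef_pos: [0.4251, -0.1567, 0.1682]
eef_rot: [0.0, 0.994, -0.105, 0.0]
wrist_force: [-0.2, 0.1, 1.0]
opening: 1.001
grasp_force: 0.0
```

```bash
cat >> h.py <<'E'
def handle(c,p,z=.096,thr=60):
    d=np.linalg.inv(c["E"])@[*p,1]; d=d/d[2]; u,v=int(c["cx"]+c["f"]*d[0]),int(c["cy"]+c["f"]*d[1])
    m=(c["img"].max(2)<thr).astype(np.uint8); n,l,s,_=cv2.connectedComponentsWithStats(m)
    j=l[v,u]; m=(l==j).astype(np.uint8)
    ct=max(cv2.findContours(m,cv2.RETR_EXTERNAL,cv2.CHAIN_APPROX_NONE)[0],key=len).reshape(-1,2)
    return (u,v),s[j],cv2.minAreaRect((onplane(c,ct,z)[:,:2]*1000).astype(np.float32))
E
python3 - <<'E'
from h import *
print(ctrl.get_obs()["eef_pos"],ctrl.get_obs()["dq"].round(3),ctrl.get_obs()["q"].round(2))
c=cam("wrist"); np.save("w_key.npy",c,allow_pickle=True); save(c,"w_key.png")
P=cloud(c)
for t in (45,60,75): print(handle(c,[.495,-.172,.096],thr=t))
nadir([.495,-.172,.096],-12.2)
E
```

```text
[ 0.42505379 -0.15668338  0.16815228] [-0.004  0.003  0.002  0.    -0.001  0.005] [-0.62  0.01  1.99 -0.    1.15  1.17]
((311, 95), array([     0,      0,    640,    400, 219881], dtype=int32), ((413.3953552246094, -167.65020751953125), (490.3329772949219, 271.0334167480469), 77.36454010009766))
((311, 95), array([ 303,   24,   31,  143, 3672], dtype=int32), ((492.99456787109375, -175.27264404296875), (15.062124252319336, 74.26025390625), 79.68473815917969))
((311, 95), array([ 302,   24,   32,  143, 3885], dtype=int32), ((492.9825744628906, -175.4844207763672), (15.932867050170898, 74.42742156982422), 80.47534942626953))
shift mm [ 0.7  0.  -1.4] turn deg [ 0.01 -0.03  0.1 ] yaw now -12.1
```

View pics/w_key.png

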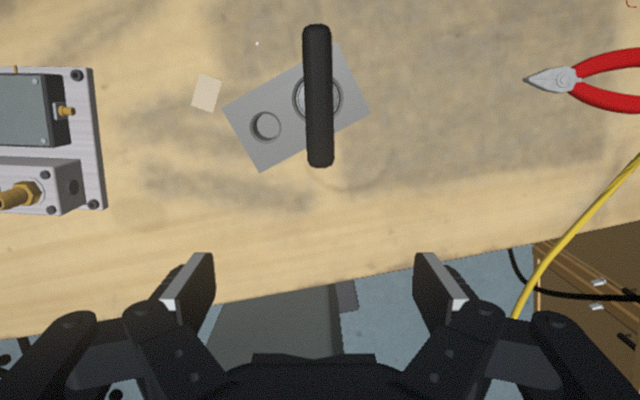

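The handle runs from (316,24) to (321,167), and the socket shows in the wide hole near (320,97). The measured width is 15–16 mm, with the centre at (493, −175.3) and the yaw about −10°. Both cameras differ by the same offset at plug and key, so the wrist calibration looks good. I'll grasp now.

```bash
python3 - <<'E'
from h import *
go(.493,-.1753,.088,-10)
E
```

```text
shift mm [70.4  3.9 80.1] turn deg [ 0.01 -0.03 -2.1 ] yaw now -12.1
```

servo_tool:
  series: "-1 0.0704 0.0039 0 0 0 -2.1; -1 0.0704 0.0039 0 0 0 -2.1; -1 0.0704 0.0039 0 0 0 -2.1; -1 0.0704 0.0039 0.0801 0 0 -2.1; -1 0.0704 0.0039 0.0801 0 0 -2.1; -1 0.0704 0.0039 0.0801 0 0 -2.1; -1 0.0704 0.0039 0.0801 0 0 -2.1; 0.2 0.0704 0.0039 0.0801 0 0 -2.1; 0.6 0.0704 0.0039 0.0801 0 0 -2.1; 1 0.0704 0.0039 0.0801 0 0 -2.1; 1 0.0704 0.0039 0.0801 0 0 -2.1; 1 0.0704 0.0039 0.0801 0 0 -2.1"

```text
time_s: 5.23
eef_pos: [0.4934, -0.1759, 0.0891]
eef_rot: [0.001, 0.996, -0.088, 0.001]
wrist_force: [-0.0, -0.3, -0.3]
opening: 0.3
grasp_force: 0.0
```

servo_tool:
  series: "1 0 0 0 0 0 0; 1 0 0 0 0 0 0; 1 0 0 0 0 0 0; 1 0 0 0 0 0 0; 1 0 0 0 0 0 0; 1 0 0 0 0 0 0"

```text
time_s: 5.73
eef_pos: [0.4933, -0.1759, 0.0886]
eef_rot: [0.0, 0.996, -0.088, 0.001]
wrist_force: [-0.2, 0.1, 6.8]
opening: 0.178
grasp_force: 59.8
```

```bash
python3 - <<'E'
from h import *
o=ctrl.get_obs(); print(o["eef_pos"],o["torque"].round(3),o["wrist_force"].round(2)); go(.493,-.1753,.088,-10)
E
```

```text
[ 0.49325882 -0.17587069  0.08857028] [-0.003  0.294 -0.031] [-0.23  0.1   6.8 ]
shift mm [-0.4 -0.5  0.6] turn deg [ 0.04 -0.07 -0.08] yaw now -10.08
```

The key is gripped (opening 15 mm, 60 N). I'll locate the wide hole from the saved picture for the return, then lift the key and carry it to the plug.

```bash
python3 - <<'E'
from h import *
c=np.load("w_key.npy",allow_pickle=True).item(); im=c["img"]; h=cv2.cvtColor(im,cv2.COLOR_RGB2HSV)
m=((h[...,1]<45)&(h[...,2]>60)&(h[...,2]<215)).astype(np.uint8); m[:, :200]=0; m[:,400:]=0; m[:30]=0; m[190:]=0
n,l,s,_=cv2.connectedComponentsWithStats(m); big=l==(1+np.argmax(s[1:,4]))
# holder = grey blob + handle crossing: rect of the blob
ct=np.argwhere(big)[:,::-1]; X=(onplane(c,ct,.03)[:,:2]*1000).astype(np.float32); r=cv2.minAreaRect(X); print("holder",r)
a=cv2.boxPoints(r); e=a[1]-a[0],a[2]-a[1]; e=max(e,key=np.linalg.norm); e=e/np.linalg.norm(e)
hole=onplane(c,[(266,126)],.03)[0,:2]*1000; e*=np.sign(e@(hole-r[0])); print("dir",e,"narrow",hole,"exp",np.array(r[0])+26*e,"wide from ctr",np.array(r[0])-18*e,"from narrow",hole-44*e)
go(.4851,.0949,.18,68.9)
E
```

```text
holder ((483.8080749511719, -144.64547729492188), (56.09148025512695, 68.38324737548828), 15.953527450561523)
dir [-0.2748576   0.96148497] narrow [ 481.23227846 -134.10534691] exp [ 476.66177702 -119.64686775] wide from ctr [ 488.75551176 -161.95220757] from narrow [ 493.3260132  -176.41068672]
shift mm [ -55.3 -265.1  -91.7] turn deg [ 9.000e-02 -3.000e-02 -7.898e+01] yaw now -10.08
```

servo_tool:
  series: "1 0 0 -0.09 0 0 0; 1 0 0 -0.09 0 0 0; 1 0 0 -0.09 0 0 0; 1 0 0 -0.09 0 0 0; 1 0 0 -0.09 0 0 0; 1 0 0 -0.09 0 0 0; 1 0 0 -0.09 0 0 0"

```text
time_s: 6.32
eef_pos: [0.4913, -0.1746, 0.1753]
eef_rot: [-0.001, 0.996, -0.088, -0.002]
wrist_force: [-1.0, -0.1, -1.7]
opening: 0.178
grasp_force: 60.0
```

```bash
python3 - <<'E'
from h import *
o=ctrl.get_obs(); print(o["eef_pos"],o["torque"].round(3),o["wrist_force"].round(2))
go(.4851,.0949,.178,68.9)
E
```

```text
[ 0.49132268 -0.17455947  0.1753058 ] [ 0.047  0.052 -0.04 ] [-1.04 -0.13 -1.74]
shift mm [ -53.3 -264.2   -2. ] turn deg [ -0.24   0.13 -78.99] yaw now -10.09
```

servo_tool:
  series: "1 -0.054 -0.264 0 0 0 -79; 1 -0.054 -0.264 0 0 0 -79; 1 -0.054 -0.264 0 0 0 -79; 1 -0.054 -0.264 0 0 0 -79; 1 -0.054 -0.264 0 0 0 -79; 1 -0.054 -0.264 0 0 0 -79; 1 -0.054 -0.264 0 0 0 -79; 1 -0.054 -0.264 0 0 0 -79; 1 -0.054 -0.264 0 0 0 -79; 1 -0.054 -0.264 0 0 0 -79; 1 -0.054 -0.264 0 0 0 -79; 1 -0.054 -0.264 0 0 0 -79"

```text
time_s: 7.32
eef_pos: [0.4847, 0.0942, 0.1759]
eef_rot: [-0.001, 0.823, 0.568, -0.001]
wrist_force: [-0.9, -0.2, -2.5]
opening: 0.173
grasp_force: 60.0
```

servo_tool:
  series: "1 0 0 0 0 0 0; 1 0 0 0 0 0 0; 1 0 0 0 0 0 0; 1 0 0 0 0 0 0; 1 0 0 0 0 0 0; 1 0 0 0 0 0 0"

```text
time_s: 7.82
eef_pos: [0.4858, 0.0939, 0.1776]
eef_rot: [-0.0, 0.825, 0.565, 0.0]
wrist_force: [-0.4, -0.2, -1.3]
opening: 0.18
grasp_force: 60.0
```

```bash
python3 - <<'E'
from h import *
o=ctrl.get_obs(); print(o["eef_pos"],o["torque"].round(3),o["wrist_force"].round(2),o["q"].round(2))
go(.4851,.0949,.142,68.9)
c=cam("side"); P=cloud(c)
cv2.imwrite("pics/s2.png",cv2.resize(c["img"][200:300,290:410,::-1],None,fx=6,fy=6,interpolation=2))
E
```

```text
[0.48578083 0.09391559 0.17761757] [ 0.04   0.054 -0.03 ] [-0.41 -0.24 -1.26] [-0.05  0.09  1.88  0.    1.17  0.32]
shift mm [ 0.7 -1.  35.6] turn deg [ 0.   -0.   -0.03] yaw now 68.87
```

View pics/s2.png

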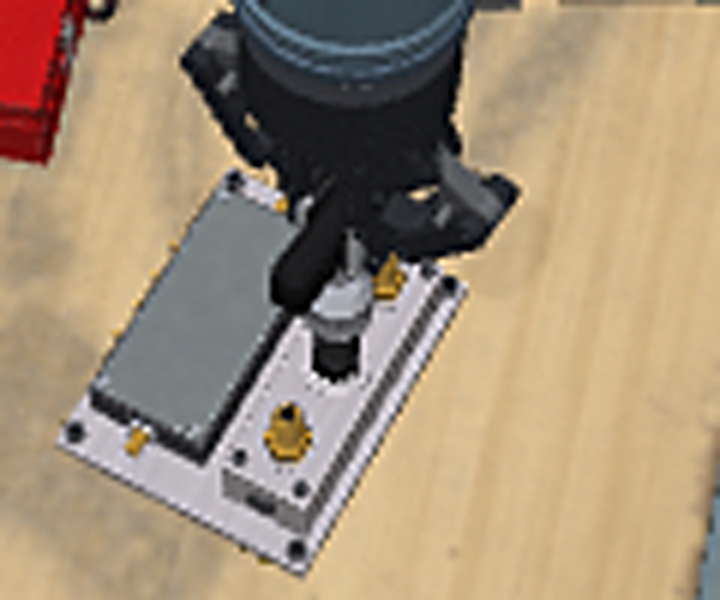

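The key hangs right above the plug: socket near (340,300) in the crop, plug at (335,355). I'll correct the offset and lower the key gently.

servo_tool:
  series: "1 0.0007 -0.001 0.015 0 0 0; 1 0.0007 -0.001 0.03 0 0 0; 1 0.0007 -0.001 0.033 0 0 0; 1 0.0007 -0.001 0.035 0 0 0; 1 0.0007 -0.001 0.037 0 0 0; 1 0.0007 -0.001 0.038 0 0 0; 1 0.0007 -0.001 0.039 0 0 0; 1 0.0007 -0.001 0.04 0 0 0; 1 0.0007 -0.001 0.04 0 0 0; 1 0.0007 -0.001 0.04 0 0 0"

```text
time_s: 8.7
eef_pos: [0.4857, 0.0949, 0.1385]
eef_rot: [0.001, 0.825, 0.566, 0.001]
wrist_force: [-1.1, -0.2, 3.8]
opening: 0.176
grasp_force: 60.9
```

```bash
python3 - <<'E'
from h import *
o=ctrl.get_obs(); print(o["eef_pos"],o["torque"].round(3),o["wrist_force"].round(2))
go(.4851,.0949,.130,68.9)
E
```

```text
[0.48572786 0.09488594 0.13849871] [-0.118  0.223  0.02 ] [-1.07 -0.21  3.84]
shift mm [-0.2 -0.6  8.5] turn deg [ 0.09 -0.02  0.01] yaw now 68.91
```

servo_tool:
  series: "1 -0.0002 -0.0005 0.001 0 0 0; 1 -0.0002 -0.0005 0.002 0 0 0; 1 -0.0002 -0.0005 0.003 0 0 0; 1 -0.0002 -0.0005 0.004 0 0 0; 1 -0.0002 -0.0005 0.004 0 0 0; 1 -0.0002 -0.0005 0.004 0 0 0"

```text
time_s: 9.2
eef_pos: [0.485, 0.0946, 0.1336]
eef_rot: [0.001, 0.825, 0.566, 0.0]
wrist_force: [1.7, -4.3, -0.7]
opening: 0.182
grasp_force: 60.2
```

```bash
python3 - <<'E'
from h import *
o=ctrl.get_obs(); print(o["eef_pos"],o["torque"].round(3),o["wrist_force"].round(2))
go(.4851,.0949,.130,68.9)
E
```

```text
[0.48495577 0.09456422 0.13359021] [-0.869 -0.36  -0.031] [ 1.71 -4.3  -0.65]
shift mm [0.4 0.  3.6] turn deg [0.06 0.02 0.  ] yaw now 68.9
```

The socket has started over the hexagon. I'll ease it sideways along the contact force and lower it the rest of the way.

servo_tool:
  series: "1 -0.0003 0.0002 0.001 0 0 0; 1 -0.0003 0.0002 0.002 0 0 0; 1 -0.0003 0.0002 0.003 0 0 0; 1 -0.0003 0.0002 0.0035 0 0 0; 1 -0.0003 0.0002 0.0035 0 0 0; 1 -0.0003 0.0002 0.0035 0 0 0"

```text
time_s: 9.7
eef_pos: [0.485, 0.0945, 0.1305]
eef_rot: [0.0, 0.825, 0.566, 0.0]
wrist_force: [1.1, -3.8, 5.1]
opening: 0.176
grasp_force: 61.1
```

```bash
python3 - <<'E'
from h import *
o=ctrl.get_obs(); print(o["eef_pos"],o["torque"].round(3),o["wrist_force"].round(2))
go(.4851,.0949,.130,68.9)
E
```

```text
[0.48501555 0.09451501 0.13052824] [-0.892 -0.255  0.031] [ 1.08 -3.76  5.05]
shift mm [ 0.4 -0.1  0.5] turn deg [ 0.05 -0.    0.02] yaw now 68.92
```

It is bottomed: TCP z 0.1305 puts the key's mouth at 0.050. Now I'll turn clockwise (+ about tool z), reading the torque at standstill each time.

servo_tool:
  series: "1 -0.0002 0 -0.0005 0 0 3; 1 -0.0002 0 -0.0005 0 0 6; 1 -0.0002 0 -0.0005 0 0 9; 1 -0.0002 0 -0.0005 0 0 12; 1 -0.0002 0 -0.0005 0 0 12; 1 -0.0002 0 -0.0005 0 0 12; 1 -0.0002 0 -0.0005 0 0 12; 1 -0.0002 0 -0.0005 0 0 12"

```text
time_s: 10.37
eef_pos: [0.4847, 0.0945, 0.1306]
eef_rot: [-0.0, 0.879, 0.477, 0.0]
wrist_force: [2.8, -3.0, 1.8]
opening: 0.18
grasp_force: 60.5
```

```bash
cat > t.py <<'E'
from h import *
z=[];f=[]
for k in range(4):
    o=ctrl.get_obs(); z.append(o["torque"][2]); f.append(o["wrist_force"]); ctrl.camera("wrist") if k<3 else 0
T=pose(o); print("yaw",np.degrees(np.arctan2(T[1,0],T[0,0])).round(2),"tz",np.round(z,3),"F",np.mean(f,0).round(2),"F tool",(T[:3,:3].T@np.mean(f,0)).round(2),"pos",o["eef_pos"].round(4),"op",round(o["opening"],3),"t",o["time_s"],"txy",o["torque"][:2].round(2), "j6",o["joint_efforts"][5].round(3))
E
python3 t.py
```

```text
yaw 56.94 tz [0.    0.049 0.091 0.032] F [ 2.56 -2.57  1.55] F tool [-0.76  3.55 -1.55] pos [0.4847 0.0945 0.1307] op 0.176 t 10.5167 txy [-0.53 -0.47] j6 0.01
```

servo_tool:
  series: "1 0 0.0004 0 0 0 3; 1 0 0.0004 0 0 0 6; 1 0 0.0004 0 0 0 9; 1 0 0.0004 0 0 0 12; 1 0 0.0004 0 0 0 12; 1 0 0.0004 0 0 0 12; 1 0 0.0004 0 0 0 12; 1 0 0.0004 0 0 0 12"

```text
time_s: 11.18
eef_pos: [0.4847, 0.0943, 0.1306]
eef_rot: [-0.0, 0.924, 0.382, -0.0]
wrist_force: [-0.4, -1.6, 3.1]
opening: 0.178
grasp_force: 60.8
```

```bash
cat > t.py <<'E'
from h import *
z=[];f=[];j=[]
for k in range(9):
    o=ctrl.get_obs(); z.append(o["torque"][2]); f.append(o["wrist_force"]); j.append(o["joint_efforts"][5]); ctrl.camera("wrist") if k<8 else 0
T=pose(o); print("yaw",np.degrees(np.arctan2(T[1,0],T[0,0])).round(2),"tz",np.mean(z).round(3),"sd",np.std(z).round(3),"j6",np.mean(j).round(4),np.std(j).round(4),"F tool",(T[:3,:3].T@np.mean(f,0)).round(2),"pos",o["eef_pos"].round(4),"op",round(o["opening"],3),"t",o["time_s"])
E
python3 t.py
```

```text
yaw 44.92 tz 0.044 sd 0.028 j6 0.0123 0.0048 F tool [-1.37  0.63 -3.52] pos [0.4847 0.0943 0.1305] op 0.175 t 11.5833
```

servo_tool:
  series: "1 0 0 0 0 0 3; 1 0 0 0 0 0 6; 1 0 0 0 0 0 9; 1 0 0 0 0 0 12; 1 0 0 0 0 0 12; 1 0 0 0 0 0 12; 1 0 0 0 0 0 12; 1 0 0 0 0 0 12"

```text
time_s: 12.25
eef_pos: [0.4846, 0.0944, 0.1305]
eef_rot: [-0.0, 0.959, 0.284, -0.0]
wrist_force: [-2.0, 0.7, 4.5]
opening: 0.174
grasp_force: 61.0
```

```bash
python3 t.py
```

```text
yaw 32.91 tz 0.035 sd 0.026 j6 0.018 0.0048 F tool [-1.43 -2.07 -4.8 ] pos [0.4847 0.0943 0.1305] op 0.175 t 12.65
```

servo_tool:
  series: "1 0 -0.0002 0 0 0 3; 1 0 -0.0002 0 0 0 6; 1 0 -0.0002 0 0 0 9; 1 0 -0.0002 0 0 0 11; 1 0 -0.0002 0 0 0 11; 1 0 -0.0002 0 0 0 11; 1 0 -0.0002 0 0 0 11; 1 0 -0.0002 0 0 0 11"

```text
time_s: 13.32
eef_pos: [0.4846, 0.0945, 0.1305]
eef_rot: [-0.0, 0.982, 0.19, -0.0]
wrist_force: [-4.6, 1.7, 4.0]
opening: 0.175
grasp_force: 61.0
```

```bash
python3 t.py
```

```text
yaw 21.92 tz 0.038 sd 0.017 j6 0.026 0.0036 F tool [-2.56 -3.85 -4.7 ] pos [0.4846 0.0945 0.1305] op 0.179 t 13.7167
```

servo_tool:
  series: "1 -0.0003 -0.0004 0 0 0 3; 1 -0.0003 -0.0004 0 0 0 6; 1 -0.0003 -0.0004 0 0 0 9; 1 -0.0003 -0.0004 0 0 0 11; 1 -0.0003 -0.0004 0 0 0 11; 1 -0.0003 -0.0004 0 0 0 11; 1 -0.0003 -0.0004 0 0 0 11; 1 -0.0003 -0.0004 0 0 0 11"

```text
time_s: 14.38
eef_pos: [0.4843, 0.0947, 0.1305]
eef_rot: [-0.0, 0.995, 0.095, -0.0]
wrist_force: [-3.3, 4.1, 3.2]
opening: 0.178
grasp_force: 60.8
```

```bash
python3 t.py
```

```text
yaw 10.92 tz 0.062 sd 0.031 j6 0.074 0.0035 F tool [-1.92 -4.39 -3.27] pos [0.4843 0.0947 0.1306] op 0.177 t 14.7833
```

The taper is starting to bite: torque is about 0.07. From here I'll use smaller steps and ease off the sideways load.

servo_tool:
  series: "1 -0.0002 -0.0005 0 0 0 1; 1 -0.0002 -0.0005 0 0 0 2; 1 -0.0002 -0.0005 0 0 0 4; 1 -0.0002 -0.0005 0 0 0 6; 1 -0.0002 -0.0005 0 0 0 7; 1 -0.0002 -0.0005 0 0 0 8; 1 -0.0002 -0.0005 0 0 0 8; 1 -0.0002 -0.0005 0 0 0 8; 1 -0.0002 -0.0005 0 0 0 8"

```text
time_s: 15.53
eef_pos: [0.4841, 0.0951, 0.1306]
eef_rot: [-0.0, 1.0, 0.026, 0.0]
wrist_force: [-0.9, 4.1, 2.1]
opening: 0.178
grasp_force: 60.6
```

```bash
python3 t.py
```

```text
yaw 2.91 tz 0.113 sd 0.013 j6 0.127 0.0024 F tool [-1.24 -3.83 -2.12] pos [0.4841 0.0951 0.1306] op 0.181 t 15.9333
```

servo_tool:
  series: "1 -0.0001 -0.0004 0 0 0 1; 1 -0.0001 -0.0004 0 0 0 2; 1 -0.0001 -0.0004 0 0 0 4; 1 -0.0001 -0.0004 0 0 0 6; 1 -0.0001 -0.0004 0 0 0 8; 1 -0.0001 -0.0004 0 0 0 10; 1 -0.0001 -0.0004 0 0 0 11; 1 -0.0001 -0.0004 0 0 0 11; 1 -0.0001 -0.0004 0 0 0 11; 1 -0.0001 -0.0004 0 0 0 11"

```text
time_s: 16.77
eef_pos: [0.484, 0.0955, 0.1306]
eef_rot: [-0.0, 0.998, -0.07, 0.0]
wrist_force: [0.0, 3.4, 0.7]
opening: 0.18
grasp_force: 60.5
```

```bash
python3 t.py
```

```text
yaw -8.09 tz 0.211 sd 0.022 j6 0.2002 0.0025 F tool [-0.86 -3.63 -1.31] pos [0.484  0.0955 0.1306] op 0.178 t 17.1667
```

servo_tool:
  series: "1 0 0 0 0 0 1; 1 0 0 0 0 0 2; 1 0 0 0 0 0 4; 1 0 0 0 0 0 6; 1 0 0 0 0 0 8; 1 0 0 0 0 0 10; 1 0 0 0 0 0 11; 1 0 0 0 0 0 12; 1 0 0 0 0 0 12; 1 0 0 0 0 0 12; 1 0 0 0 0 0 12"

```text
time_s: 18.08
eef_pos: [0.4841, 0.0957, 0.1307]
eef_rot: [-0.0, 0.985, -0.175, 0.0]
wrist_force: [0.8, 5.0, 1.2]
opening: 0.18
grasp_force: 60.5
```

```bash
python3 t.py
```

```text
yaw -20.11 tz 0.266 sd 0.036 j6 0.262 0.0009 F tool [-1.41 -4.82 -1.1 ] pos [0.4841 0.0957 0.1307] op 0.181 t 18.4833
```

servo_tool:
  series: "1 0 0 0 0 0 1; 1 0 0 0 0 0 2; 1 0 0 0 0 0 3; 1 0 0 0 0 0 4; 1 0 0 0 0 0 5; 1 0 0 0 0 0 6; 1 0 0 0 0 0 6; 1 0 0 0 0 0 6; 1 0 0 0 0 0 6"

```text
time_s: 19.23
eef_pos: [0.4842, 0.0958, 0.1307]
eef_rot: [-0.0, 0.974, -0.226, 0.0]
wrist_force: [0.1, 5.6, 1.2]
opening: 0.174
grasp_force: 60.5
```

```bash
python3 t.py
```

```text
yaw -26.11 tz 0.298 sd 0.03 j6 0.286 0.0009 F tool [-2.22 -4.97 -1.2 ] pos [0.4842 0.0959 0.1307] op 0.177 t 19.6333
```

Torque is about 0.295, so the plug is snug. I'll unwind the shaft's twist plus half of the play.

servo_tool:
  series: "1 0 0 0 0 0 -4; 1 0 0 0 0 0 -8; 1 0 0 0 0 0 -11; 1 0 0 0 0 0 -14; 1 0 0 0 0 0 -16; 1 0 0 0 0 0 -16; 1 0 0 0 0 0 -16; 1 0 0 0 0 0 -16"

```text
time_s: 20.3
eef_pos: [0.484, 0.0955, 0.1307]
eef_rot: [-0.0, 0.996, -0.089, 0.0]
wrist_force: [0.4, 3.6, 0.4]
opening: 0.178
grasp_force: 60.5
```

```bash
python3 t.py
```

```text
yaw -10.1 tz -0.019 sd 0.046 j6 -0.0081 0.0044 F tool [-0.48 -4.48 -1.15] pos [0.484  0.0955 0.1306] op 0.176 t 20.7
```

Unloaded. I'll lift the key straight up and off.

servo_tool:
  series: "1 0 -0.0004 -0.002 0 0 0; 1 0 -0.0004 -0.005 0 0 0; 1 0 -0.0004 -0.01 0 0 0; 1 0 -0.0004 -0.015 0 0 0; 1 0 -0.0004 -0.025 0 0 0; 1 0 -0.0004 -0.05 0 0 0; 1 0 -0.0004 -0.05 0 0 0; 1 0 -0.0004 -0.05 0 0 0; 1 0 -0.0004 -0.05 0 0 0"

```text
time_s: 21.45
eef_pos: [0.4838, 0.0957, 0.1806]
eef_rot: [0.0, 0.996, -0.088, 0.0]
wrist_force: [-0.2, 0.3, -2.5]
opening: 0.177
grasp_force: 60.3
```

```bash
python3 t.py; python3 - <<'E'
from h import *
go(.4934,-.1764,.18,-10)
c=cam("side"); cv2.imwrite("pics/s3.png",cv2.resize(c["img"][180:300,290:410,::-1],None,fx=5,fy=5,interpolation=2))
E
```

```text
yaw -10.09 tz -0.004 sd 0.039 j6 0.0001 0.0001 F tool [-0.23  0.05  2.19] pos [0.4838 0.0959 0.1802] op 0.175 t 21.85
shift mm [5.720e+01 2.664e+02 1.000e-01] turn deg [ 0.01  0.05 -0.09] yaw now -10.09
```

View pics/s3.png

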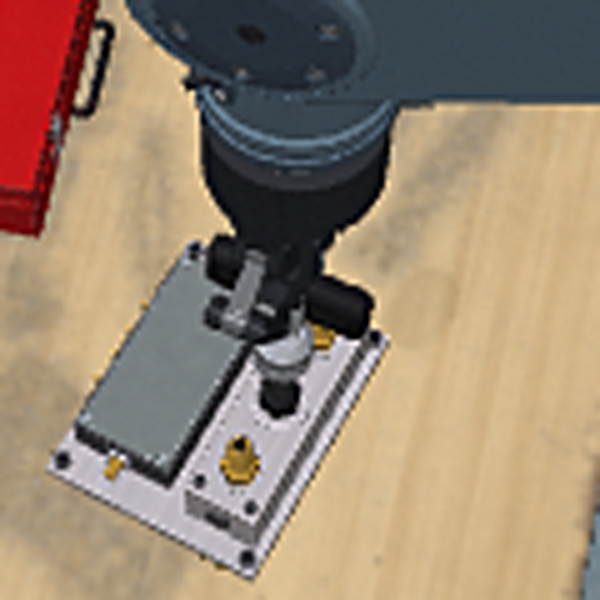

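The key is clear of the plug, socket near (285,350) above the plug at (280,398) in the crop, still upright. I'll carry it back to the holder.

servo_tool:
  series: "1 0.057 0.2655 0 0 0 0; 1 0.057 0.2655 0 0 0 0; 1 0.057 0.2655 0 0 0 0; 1 0.057 0.2655 0 0 0 0; 1 0.057 0.2655 0 0 0 0; 1 0.057 0.2655 0 0 0 0; 1 0.057 0.2655 0 0 0 0; 1 0.057 0.2655 0 0 0 0; 1 0.057 0.2655 0 0 0 0; 1 0.057 0.2655 0 0 0 0; 1 0.057 0.2655 0 0 0 0; 1 0.057 0.2655 0 0 0 0"

```text
time_s: 22.9
eef_pos: [0.4936, -0.1742, 0.1805]
eef_rot: [-0.0, 0.996, -0.087, -0.0]
wrist_force: [0.1, -0.5, -1.8]
opening: 0.178
grasp_force: 60.2
```

```bash
python3 t.py; python3 - <<'E'
from h import *
go(.493,-.1756,.089,-10)
E
```

```text
yaw -10.07 tz 0.02 sd 0.021 j6 0.002 0.0013 F tool [-0.08  0.07  2.01] pos [ 0.4937 -0.1753  0.1807] op 0.172 t 23.3
shift mm [-0.6  0.4 91.7] turn deg [ 0.   -0.01 -0.07] yaw now -10.07
```

servo_tool:
  series: "1 -0.0006 0.0004 0.03 0 0 0; 1 -0.0006 0.0004 0.055 0 0 0; 1 -0.0006 0.0004 0.063 0 0 0; 1 -0.0006 0.0004 0.067 0 0 0; 1 -0.0006 0.0004 0.071 0 0 0; 1 -0.0006 0.0004 0.075 0 0 0; 1 -0.0006 0.0004 0.078 0 0 0; 1 -0.0006 0.0004 0.08 0 0 0; 1 -0.0006 0.0004 0.08 0 0 0"

```text
time_s: 24.05
eef_pos: [0.4932, -0.176, 0.1008]
eef_rot: [0.0, 0.996, -0.088, 0.0]
wrist_force: [0.2, 1.1, -2.2]
opening: 0.177
grasp_force: 60.3
```

```bash
python3 t.py
```

```text
yaw -10.09 tz 0.002 sd 0.025 j6 0.0005 0.0001 F tool [-0.09 -0.22  2.01] pos [ 0.4932 -0.1759  0.1008] op 0.18 t 24.45
```

The key is 10 mm into the hole with no contact force. I'll lower it to the bottom.

servo_tool:
  series: "1 0 0 0.003 0 0 0; 1 0 0 0.006 0 0 0; 1 0 0 0.009 0 0 0; 1 0 0 0.011 0 0 0; 1 0 0 0.012 0 0 0; 1 0 0 0.012 0 0 0; 1 0 0 0.012 0 0 0"

```text
time_s: 25.03
eef_pos: [0.493, -0.1758, 0.0889]
eef_rot: [-0.0, 0.996, -0.088, -0.0]
wrist_force: [-1.3, 1.3, 3.9]
opening: 0.179
grasp_force: 61.1
```

```bash
python3 t.py
```

```text
yaw -10.09 tz 0.006 sd 0.02 j6 -0.0014 0.0001 F tool [-1.96 -0.72 -4.48] pos [ 0.493  -0.1758  0.0888] op 0.175 t 25.4333
```

It is on the bottom. I'll release and retreat straight up.

servo_tool:
  series: "0.4 0 0 -0.0005 0 0 0; 0.2 0 0 -0.0005 0 0 0; -0.2 0 0 -0.0005 0 0 0; -1 0 0 -0.0005 0 0 0; -1 0 0 -0.0005 0 0 0; -1 0 0 -0.0005 0 0 0; -1 0 0 -0.0005 0 0 0; -1 0 0 -0.0005 0 0 0; -1 0 0 -0.0005 0 0 0; -1 0 0 -0.0005 0 0 0"

```text
time_s: 26.27
eef_pos: [0.493, -0.1758, 0.0891]
eef_rot: [0.0, 0.996, -0.088, 0.0]
wrist_force: [-0.2, -0.2, -0.1]
opening: 0.999
grasp_force: 0.0
```

servo_tool:
  series: "-1 0 0 -0.02 0 0 0; -1 0 0 -0.05 0 0 0; -1 0 0 -0.08 0 0 0; -1 -0.07 0 -0.08 0 0 0; -1 -0.07 0 -0.08 0 0 0; -1 -0.07 0 -0.08 0 0 0; -1 -0.07 0 -0.08 0 0 0; -1 -0.07 0 -0.08 0 0 0"

```text
time_s: 26.93
eef_pos: [0.4246, -0.1639, 0.1696]
eef_rot: [0.0, 0.996, -0.088, 0.001]
wrist_force: [0.2, -0.1, 0.5]
opening: 1.001
grasp_force: 0.0
```

```bash
python3 - <<'E'
from h import *
c=cam("wrist"); save(c,"w_end.png")
for t in (55,60,65): print(handle(c,[.493,-.1755,.096],thr=t))
print(ctrl.get_obs()["opening"],ctrl.get_obs()["wrist_force"].round(2))
E
```

```text
((309, 99), array([ 299,   24,   28,  141, 2670], dtype=int32), ((494.3204650878906, -177.09104919433594), (14.873068809509277, 73.67327880859375), 80.36813354492188))
((309, 99), array([ 298,   24,   30,  141, 3600], dtype=int32), ((494.27935791015625, -177.3310089111328), (15.540937423706055, 73.71549224853516), 80.76480865478516))
((309, 99), array([ 298,   24,   30,  142, 3759], dtype=int32), ((494.0211486816406, -177.23777770996094), (15.552038192749023, 74.21797180175781), 80.40069580078125))
0.9960232628850578 [-0.22 -0.51 -0.43]
```

View pics/w_end.png

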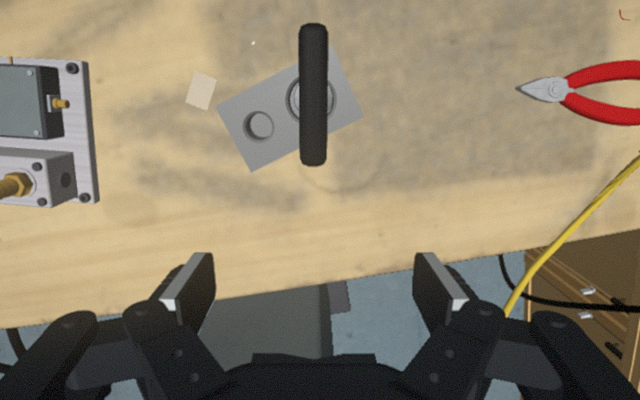

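The key stands upright in the wide hole: the handle runs from (313,24) to (313,165), its centre about 1.5 mm from the hole's axis. The gripper is clear, so I'll hand in.

```bash
python3 -c "
from h import *
print(ctrl.hand_in())"
```

```text
the job is handed in; nothing more can be done
None
```

The job is handed in: the plug was turned in to about 0.3 N m, the key stands back in its wide hole, and the arm is clear; the hand-in gave no verdict.

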